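# Hold open the sprung pressure arm of a facial machine's roller pump

## Robot

A 6-joint arm with a two-finger parallel gripper is mounted at the origin on the work surface. World frame = base frame: x ahead of the robot, y to its left, z up, the work surface at z = 0. Lengths are in mm, angles in rad, forces in N, time in s.
With the tool pointing down it reaches from about 275 to 825 mm from the base axis. Payload 5.2 kg.
Tool frame: the origin (TCP) lies at the very end of the fingers, on their centre line; the grasp point (between the pads) lies 19 mm behind it; z points along the fingers, y is the direction in which the jaws open and shut (so a half turn about z gives the same grasp; the last joint's range is limited). The gripper opens to 93 mm and grips with 3 to 60 N. Pads are 15 mm wide; open, the fingers measure 128 mm over their backs; the gripper's body (75 mm by 188 mm) begins 65 mm behind the grasp point.
Start: joints at [-1.388, 0.259, 1.535, -0, 1.348, -0.203], TCP at [206.986, -509.57, 195.553] pointing down, gripper open.
Joint ranges: [-3.14, 3.14], [-0.91, 2.08], [0.19, 2.58], [-1.22, 4.36], [0.22, 2.71], [-3.12, 3.12]. Speed limits (rad/s): [2.57, 2.57, 3.14, 3.14, 3.14, 3.14].

## Interface

Orientations are given as [roll, pitch, yaw] about the fixed x, y, z axes, in that order (R = Rz(yaw) Ry(pitch) Rx(roll)).
In Python, from bench import robot gives the robot as it stands. The module is installed in compiled form; this text tells all that it offers. Calls block until the motion is done:
- robot.move_ptp(position, orientation): joint-space move of the TCP to a pose.
- robot.move_linear(position, ori=None, speed=150, f_stop=None): straight line of the TCP; ori=None keeps the orientation; speed is the mean speed in mm/s. With f_stop (N) it stops when the force on the tool has changed by that much, and returns True; else False.
- robot.move_j(angles): joint-space move.
- robot.move_gripper(opening): opening from 0.0 (shut) to 1.0 (fully open); the grip force is fixed at half the most; returns when the fingers have stopped.
- robot.sleep(seconds).
- robot.inverse_kinematics(position, orientation): joint angles nearest the present ones, or None.
- robot.get_image(name): name is "scene" or "side" or "wrist"; returns a dict with "img" (420x560x3 uint8, blue, green, red), "fovy" (degrees; the focal length in pixels is half the picture's height over the tangent of half this angle, whatever the lens; pixels are square), "cx", "cy" (the principal point, pixels), "eye" and "orientation" of the camera in the world. Camera axes: x right, y down, z forward; pixel columns grow to the right and rows downward; lengths in mm; the calibration is good to about 2 mm. The wrist camera is an equidistant fisheye: a pixel r from the principal point sees the ray r / f radians off the axis. A picture is of the moment at which its call begins. There is no depth.
A pose or a line that the arm cannot do raises robot.MotionError and nothing moves.
- robot.hand_in(): hands the job in, once; it reports no verdict.
Readings, each from a call of its own:
- robot.current_t(): time.
- robot.current_qpos(): joint angles.
- robot.current_joint_vel(): joint speeds.
- robot.current_joint_efforts(): joint torques, N m.
- robot.current_tcp_pos(): TCP position.
- robot.current_eef_rot(): TCP orientation.
- robot.current_contact_force(): force on the tool from outside, world axes, zero at the start.
- robot.current_ft_torque(): the same for the moment, N m.
- robot.current_gripper_width(): opening from 0.0 (shut) to 1.0 (fully open).
Only numpy, scipy, OpenCV 4.12 (cv2) and the standard library are available. Lean on these libraries where they do the work, as an engineer would, in place of code of your own. Each camera call takes 0.05 s, during which the arm holds its last target. There are 200 camera calls.

## Task

Lift the see-through cover off the roller pump on the white console and set it down, without dropping it, flat and right way up in the steel instrument tray. Then swing the pump's sprung pressure arm by its lever all the way open to its stop and finish while still holding it there, so that I have both hands free to draw off the roller wheel. Leave everything else on the table as it is.

Things in the scene. Friction and masses are not known exactly. Their poses are not given: they have to be found in the camera images.
- console: white console, fixed, 220 x 260 mm, 110 mm high to its flat deck. Origin: centre of its underside, on the table; x from its front (screen, buttons, bottles) to its back, y left, z up. On the deck: pump bed plate (116 x 112 x 8 mm, centre x 30, y 45 mm) with a four-roller wheel up to 43 mm over the deck; a handpiece lying in saddles along x at y -108 mm, 38 mm high.
- pump_pivot (a point): the pivot axis (vertical) of the pressure arm, point on the console's deck (110 mm above the table), at x -10, y 87 mm of the console; does not move in a run.
- jaw (a joint): opening angle (rad) of the sprung pressure arm about its vertical pivot: 0 closed on the wheel (start), 0.65 fully open at the stop. It opens clockwise seen from above: the lever's end swings to the console's front. A spring closes it: 0.54 N m shut, 0.95 N m at the stop (4 to 7 N at the grip); let go, it snaps shut. With the cover on it opens under 0.1 rad.
- lever_grip (a point): centre of the upright black round grip, 14 mm thick, on the lever's free end: from 25 to 66 mm above the deck, this point 46 mm above it and 135 mm from the pivot; turns with the arm; closed, at x -16, y -48 mm of the console. The lever below it is an aluminium bar 10 mm wide, 11 to 25 mm above the deck, running straight from the pivot to 9 mm past the grip.
- pump_cover: loose clear cover over the pump, open below, 126 (x) x 122 (y) x 50 mm, walls 3 mm; on mid-top a grey grip rib 64 mm along x, 14 wide, 26 high (top 76 mm over the underside). Origin: centre of underside; z up. 0.10 to 0.20 kg. Starts on the deck round the bed plate (2 mm play), axes as the console's; lifts straight up. The lever leaves by a slot, open at the bottom, in its -y wall.
- tray: steel instrument tray, open on top, fixed to the table, 240 (x) x 200 (y) x 20 mm, walls and floor 3 mm. Origin: centre of its underside, on the table; z up.
- dropper_bottle: small amber bottle, 34 mm across, 85 mm high, origin at its underside; leave alone
- cream_jar: white jar with metal lid, 48 mm across, 42 mm high, origin at its underside; leave alone
- handpiece: white handpiece lying on two rubber rests, 154 mm long along its x, 31 mm high; leave alone
- mask_bowl: white bowl, 110 mm across, 45 mm high, origin at its underside; leave alone
- spare_wheel: spare roller wheel, 60 mm across, 34 mm high, lying flat in front of the tray, origin at its underside; leave alone
- pad_cup: small glass cup, 60 mm across, 55 mm high, origin at its underside; leave alone
- stop_post (a point): foot, on the deck, of the steel stop post, 8 mm thick, 26 mm high, that the opened arm's bar meets; at x -67, y 36 mm of the console
Mind the look-alikes: they are no part of the job. Leave any green look-alike of the pump_cover alone.

How it is judged:
By the outcome, as a careful person would: the job done as asked, in the order asked, and still so for the second after the job is handed in, while the arm keeps its last pose, push and grip.
It also fails if it takes over 64 s, if anything falls off the work surface, if the arm or the gripper's body presses on something with over 40 N, if the wrist force passes 120 N, or if a joint passes its speed limit or range.

## Working session

There is one attempt and no reset: what is moved stays moved. The work goes in short steps, each a Python script; the robot and the scene stay as the last script left them, time stands still between calls to the robot, and variables do not carry over. Pictures are saved under pics/ and viewed, about 8 in all and at most 12, crops included, and the job is handed in when it is done.

```bash
mkdir -p pics; cat > h.py <<'E'
import numpy as np, cv2
from bench import robot
from scipy.spatial.transform import Rotation as R
def rays(im,px):
    px=np.atleast_2d(np.array(px,float)); f=210/np.tan(np.radians(im['fovy'])/2)
    d=np.c_[(px[:,0]-im['cx'])/f,(px[:,1]-im['cy'])/f,np.ones(len(px))]
    if im.get('fish'):
        r=np.hypot(d[:,0],d[:,1])+1e-12; d=np.c_[d[:,0]/r*np.sin(r),d[:,1]/r*np.sin(r),np.cos(r)]
    return d@R.from_euler('xyz',im['orientation']).as_matrix().T
def onplane(im,px,z):
    d=rays(im,px); e=np.array(im['eye']); return e+d*((z-e[2])/d[:,2])[:,None]
def proj(im,P):
    P=np.atleast_2d(P); f=210/np.tan(np.radians(im['fovy'])/2)
    c=(P-np.array(im['eye']))@R.from_euler('xyz',im['orientation']).as_matrix()
    if im.get('fish'):
        r=np.hypot(c[:,0],c[:,1])+1e-12; t=np.arctan2(r,c[:,2])
        return np.c_[im['cx']+f*t*c[:,0]/r,im['cy']+f*t*c[:,1]/r]
    return np.c_[im['cx']+f*c[:,0]/c[:,2],im['cy']+f*c[:,1]/c[:,2]]
def shot(n,save=None):
    im=robot.get_image(n); im['fish']=(n=='wrist')
    if save:
        cv2.imwrite('pics/%s.png'%save,im['img']); np.save('pics/%s.npy'%save,im,allow_pickle=True)
    return im
def load(s): return np.load('pics/%s.npy'%s,allow_pickle=True).item()
E
python3 - <<'E'
from h import *
for n in ('scene','side'):
    im=shot(n,n+'0'); print(n,im['img'].shape,im['orientation'],im['eye'],im['fovy'],im['cx'],im['cy'])
print(robot.current_eef_rot())
E
```

```text
scene (420, 560, 3) [-2.20535372  0.01847731  1.24034378] [1369.05086185 -281.57098857  775.8483725 ] 57.08714261340543 284.4838425217954 214.6967992117501
side (420, 560, 3) [-2.34263576  0.01058271 -2.99361037] [368.86274199 799.71375216 906.46363569] 55.19272893444602 278.2593328325932 213.10828033686394
[-3.14000859e+00 -2.99291603e-04  3.85756418e-01]
```

View pics/scene0.png

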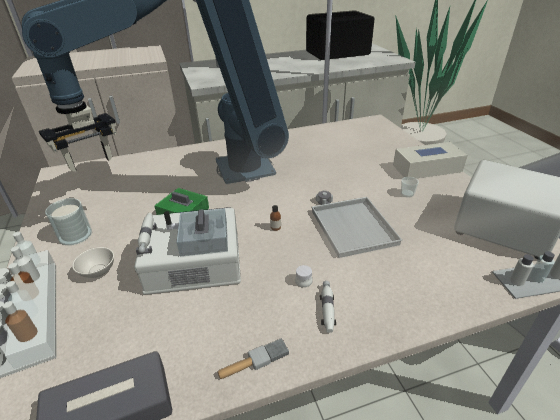

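View pics/side0.png

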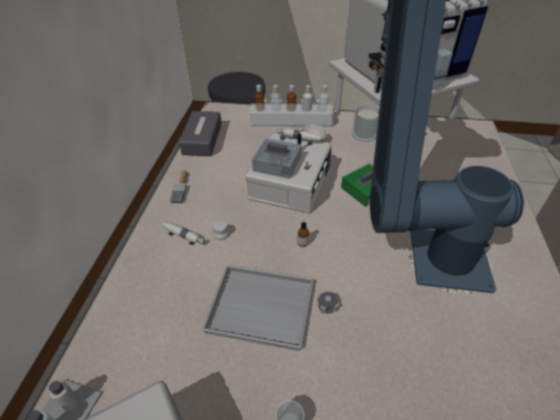

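Candidates for the cover: the clear cover on the white console (scene 202,232 / side 277,154) and the green look-alike on the table (scene 182,203 / side 362,184). By description it's the clear one. Next is a close crop of both views.

```bash
python3 - <<'E'
from h import *
a=load('scene0')['img'][185:300,125:250]; b=load('side0')['img'][120:215,235:340]
A=cv2.resize(a,(400,368),interpolation=cv2.INTER_CUBIC);B=cv2.resize(b,(400,362),interpolation=cv2.INTER_CUBIC)
B=cv2.copyMakeBorder(B,0,6,0,0,cv2.BORDER_CONSTANT)
cv2.imwrite('pics/c1.png',np.hstack([A,B]))
s=load('side0'); c=load('scene0')
print(onplane(s,[(278,148)],186),onplane(c,[(201,212)],186))
print(onplane(s,[(208,334),(224,268),(316,278),(303,345)],20))
print(onplane(c,[(313,209),(333,252),(399,237),(370,200)],20))
E
```

```text
[[ 528.81339649 -216.12201753  186.        ]] [[ 519.98635696 -233.13264115  186.        ]]
[[619.11662627 338.56639806  20.        ]
 [629.59908771 137.13069337  20.        ]
 [373.93221393 135.58412171  20.        ]
 [388.5804865  334.35281941  20.        ]]
[[395.93478104 138.86548827  20.        ]
 [615.45854726 111.43722288  20.        ]
 [622.28058516 327.52955552  20.        ]
 [415.00386524 343.6143098   20.        ]]
```

View pics/c1.png

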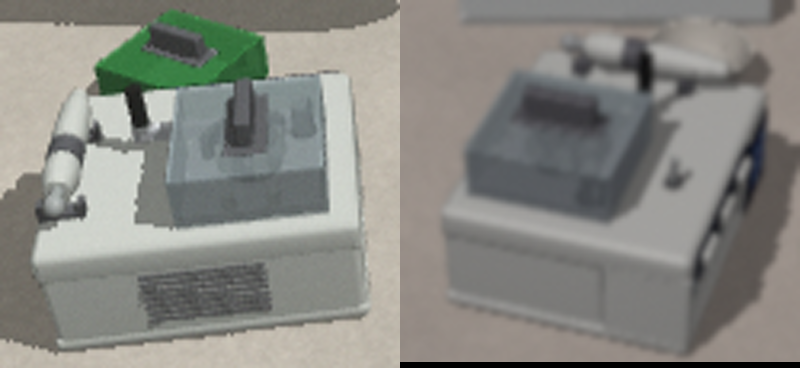

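The crop shows the clear cover with its grey rib on the console; the black lever grip is at crop (135,105) left and (645,72) right. The green one is separate, on the table. I'll go above it and look with the wrist camera.

```bash
python3 - <<'E'
from h import *
robot.move_linear([207,-509,380])
robot.move_ptp([500,-225,380],[np.pi,0,0])
im=shot('wrist','w1'); print(robot.current_t(),robot.current_qpos(),im['eye'],im['orientation'],im['fovy'])
cv2.imwrite('pics/w1b.png',cv2.resize(im['img'],(800,600),interpolation=cv2.INTER_CUBIC))
E
```

```text
3.0417 [-6.27991008e-01  2.02906913e-01  1.17016129e+00 -3.67250943e-04
  1.76879752e+00  9.43936817e-01] [ 584.44470235 -226.08243682  569.16776714] [ 2.83250536e+00 -1.37221959e-03 -1.57258380e+00] 65.70646984690485
```

View pics/w1b.png

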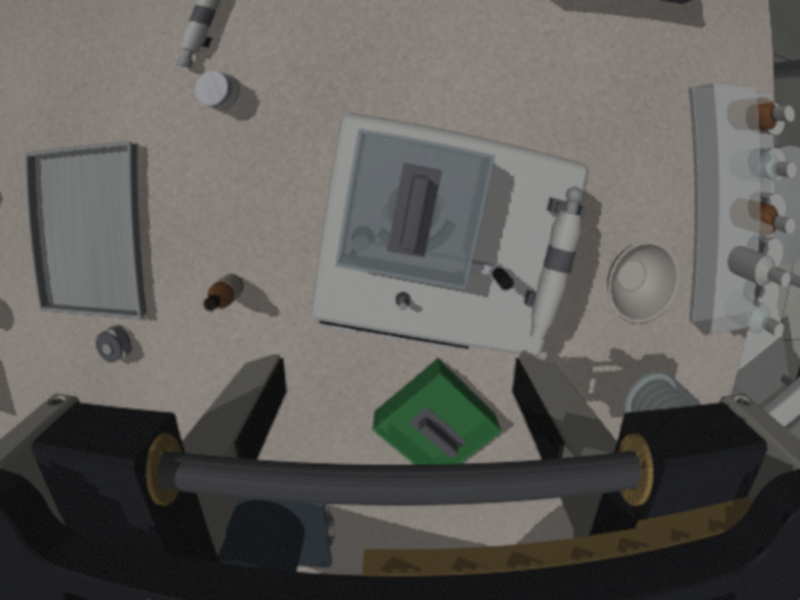

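The wrist picture (800 px wide) shows the cover's top corners at (361,130), (494,156), (466,288) and (337,264). The deck corners are at (345,115), (586,163), (543,352) and (315,320), the lever grip is near (503,277), and the tray rim corners are (27,155), (133,144), (145,317) and (42,308).

```bash
python3 - <<'E'
from h import *
im=load('w1')
def q(px,z):
    P=onplane(im,np.array(px)*.7,z)[:,:2]; L=np.linalg.norm(P-np.roll(P,-1,0),axis=1)
    r=cv2.minAreaRect(P.astype(np.float32)); print(P.round(),P.mean(0),L.round(),r)
q([(361,130),(494,156),(466,288),(337,264)],160)
q([(345,115),(586,163),(543,352),(315,320)],110)
q([(27,155),(133,144),(145,317),(42,308)],20)
q([(504,270),(510,284),(500,276)],176)
E
```

```text
[[ 608. -194.]
 [ 586. -310.]
 [ 465. -288.]
 [ 488. -170.]] [ 536.47534533 -240.69859005] [118. 123. 120. 122.] ((536.6343994140625, -241.06814575195312), (120.47877502441406, 123.10669708251953), 78.99491882324219)
[[ 626. -174.]
 [ 585. -419.]
 [ 376. -388.]
 [ 415. -137.]] [ 500.26856902 -279.59733268] [248. 211. 254. 214.] ((501.0442810058594, -278.98675537109375), (253.65020751953125, 214.025634765625), 81.07512664794922)
[[634. 321.]
 [621. 118.]
 [384. 129.]
 [396. 334.]] [508.86465209 225.57789109] [204. 238. 205. 238.] ((508.92034912109375, 225.1574249267578), (205.4730987548828, 239.28057861328125), 86.97233581542969)
[[ 486. -320.]
 [ 473. -326.]
 [ 481. -316.]] [ 479.93145334 -320.7007897 ] [14. 12.  6.] ((478.4194030761719, -320.43389892578125), (14.381817817687988, 5.4496307373046875), 26.259151458740234)
```

The sizes agree: the cover top measures 120 x 122, the deck 250 x 213 and the tray 204 x 238. The console yaw is about -0.18, and the cover centre and deck centre agree with the given offsets to 1 mm. I'll hover over the rib and check.

```bash
python3 - <<'E'
from h import *
robot.move_ptp([536,-241,215],[np.pi,0,-.18])
im=shot('wrist','w2')
O=np.array([536,-241,110.]);Rz=R.from_euler('z',-.18).as_matrix()
P=np.array([(sx*32,sy*7,76) for sx,sy in((1,1),(1,-1),(-1,-1),(-1,1))])@Rz.T+O
p=proj(im,P); print(p.round(),robot.current_tcp_pos(),robot.current_contact_force())
v=im['img'].copy(); cv2.polylines(v,[p.round().astype(int)],1,(0,0,255),1)
cv2.imwrite('pics/w2b.png',cv2.resize(v,(800,600),interpolation=cv2.INTER_CUBIC))
E
```

```text
[[267. 187.]
 [287. 187.]
 [287. 269.]
 [268. 269.]] [ 536.83324647 -242.12064334  217.25852406] [-0.24422061  0.45042763  0.15145936]
```

View pics/w2b.png

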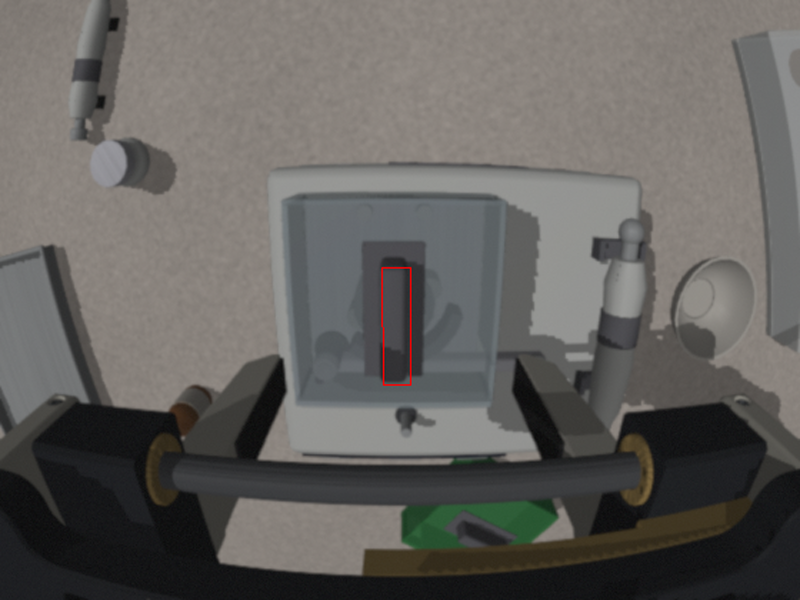

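The drawn rib outline (383–411, 267–385) sits about 2 mm off the real one, so the centre should be about (538.5,-239.5). I'll descend, grip, and lift straight up.

```bash
python3 - <<'E'
from h import *
robot.move_linear([538.5,-239.5,200],speed=80)
print(robot.move_linear([538.5,-239.5,165.5],speed=50,f_stop=8)); robot.sleep(.3)
print(robot.current_tcp_pos(),robot.current_contact_force())
robot.move_gripper(0.0); robot.sleep(.2)
p=robot.current_tcp_pos();print(p,robot.current_gripper_width(),robot.current_contact_force())
print(robot.move_linear([p[0],p[1],200],speed=50,f_stop=15))
robot.sleep(.2);print(robot.current_tcp_pos(),robot.current_contact_force(),robot.current_gripper_width())
robot.move_linear([p[0],p[1],300],speed=120)
robot.sleep(.2);print(robot.current_t(),robot.current_tcp_pos(),robot.current_contact_force(),robot.current_gripper_width())
im=shot('wrist','w3');s=shot('scene','s3')
a=cv2.resize(s['img'][140:290,100:300],(400,300));b=cv2.resize(im['img'],(400,300))
cv2.imwrite('pics/c3.png',np.hstack([a,b]))
E
```

```text
False
[ 538.6273746  -239.57367977  165.7794148 ] [ 0.14224349 -0.20208801 -0.36455821]
[ 538.50393271 -239.51688691  165.51098254] 0.005971028854565884 [-0.38179614 -0.66978069 -0.07477758]
False
[ 538.29502782 -239.40597387  199.55734897] [-0.76382426 -0.1364906  -0.13574351] 0.007585965297948032
9.1667 [ 538.21796271 -239.32100522  299.12443988] [-1.09302595 -0.83518238  1.38341584] 0.0019829456483707163
```

View pics/c3.png

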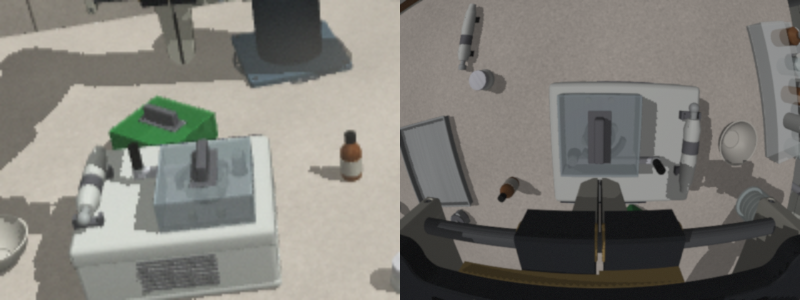

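The gripper closed to 0, so it missed the rib; nothing was moved, and the cover is still in place. I'll find out where the fingertips really are in both views.

```bash
python3 - <<'E'
from h import *
t=robot.current_tcp_pos(); q=robot.current_eef_rot(); M=R.from_euler('xyz',q).as_matrix()
print(t,q,robot.current_qpos())
w=load('w3');s=load('s3')
print('tcp in wrist',proj(w,t),'scene',proj(s,t),'grasp pt 60 back',proj(w,t-M@[0,0,60]))
print('eye',w['eye'],w['orientation'],'cam in tool',M.T@(np.array(w['eye'])-t))
sd=shot('side','sd3'); print('side',proj(sd,t))
# rib top centre in each view by triangulation of drawn rect
O=np.array([538.5,-239.5,186]); print('rib',proj(w,O),proj(s,O),proj(sd,O))
v=s['img'].copy();u=w['img'].copy();y=sd['img'].copy()
for im,k in((v,s),(u,w),(y,sd)):
    for P,c in((t,(0,0,255)),(O,(0,255,0))): cv2.circle(im,tuple(proj(k,P)[0].round().astype(int)),2,c,-1)
def crop(im,k):
    c=proj(k,(t+O)/2)[0].round().astype(int); x0=max(c[0]-70,0);y0=max(c[1]-60,0)
    return cv2.resize(im[y0:y0+120,x0:x0+140],(400,340))
cv2.imwrite('pics/c4.png',np.hstack([crop(v,s),crop(u,w)]))
E
```

```text
[ 538.32586233 -239.42798542  299.47054055] [-3.14121370e+00  9.07628968e-04 -1.80028311e-01] [-6.07657836e-01  2.86950979e-01  1.24782155e+00 -3.15994181e-05
  1.60780319e+00  1.14316582e+00]
tcp in wrist [[278.50764491 246.16477922]] scene [[192.67717241 178.55597536]] grasp pt 60 back [[278.38629685 298.09501043]]
eye [ 621.78198326 -255.05055491  488.40831793] [ 2.83174502e+00 -6.63469109e-04 -1.75196900e+00] cam in tool [  84.73317192    0.35502116 -189.01490962]
side [[275.53996373 111.06082482]]
rib [[278.71503436 197.64996833]] [[199.6721043  216.45710432]] [[276.0434258  143.45606415]]
```

View pics/c4.png

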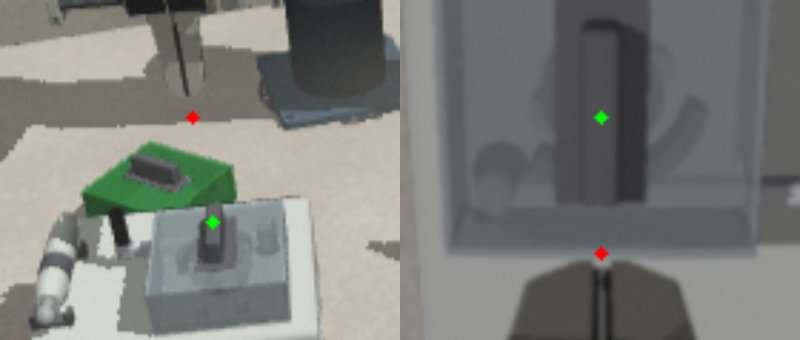

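In the scene view the closed fingertips (crop 186,95) appear about 20 mm above the reported TCP (193,117). The rib dot lands on the rib. So the tips passed just above the rib (top 186, real tip ≈185). I'll descend deeper with a force guard and watch the width.

```bash
python3 - <<'E'
from h import *
robot.move_gripper(1.0)
robot.move_linear([538.5,-239.5,190],speed=150)
robot.sleep(.2)
print(robot.move_linear([538.5,-239.5,146],speed=30,f_stop=5))
p=robot.current_tcp_pos();print(p,robot.current_contact_force())
s=shot('scene','s5'); print(proj(s,p))
if p[2]<155:
    robot.move_linear([538.5,-239.5,p[2]+2.5],speed=20)
    robot.move_gripper(0.0); robot.sleep(.2)
    print(robot.current_tcp_pos(),robot.current_gripper_width(),robot.current_contact_force(),robot.current_t())
c=cv2.resize(shot('scene','s6')['img'][150:260,130:270],(400,314));a=cv2.resize(s['img'][150:260,130:270],(400,314))
cv2.imwrite('pics/c5.png',np.hstack([a,c]))
E
```

```text
False
[ 538.64229492 -239.56408984  146.21342577] [ 0.0355477  -0.21939181  0.03164488]
[[201.89692686 228.58600503]]
[ 538.52032617 -239.44244026  148.69537034] 0.15038629529708863 [-0.48443797  0.45685836 -0.3837079 ] 15.225
```

View pics/c5.png

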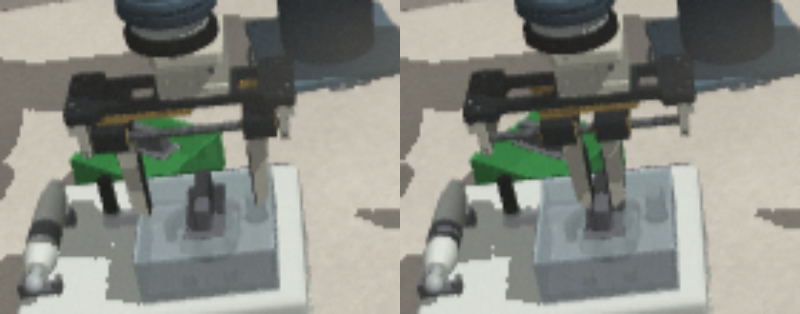

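The rib is gripped (width 0.150 × 93 = 14 mm, the rib's width). Now I'll lift and check.

```bash
python3 - <<'E'
from h import *
p=robot.current_tcp_pos()
print(robot.move_linear([p[0],p[1],175],speed=50,f_stop=12))
robot.sleep(.2);print(robot.current_tcp_pos(),robot.current_contact_force(),robot.current_ft_torque(),robot.current_gripper_width())
robot.move_linear([p[0],p[1],285],speed=120)
robot.sleep(.2);print(robot.current_t(),robot.current_contact_force(),robot.current_gripper_width())
s=shot('scene','s7');d=shot('side','d7')
a=cv2.resize(s['img'][120:270,100:300],(400,300));b=cv2.resize(d['img'][60:210,180:380],(400,300))
cv2.imwrite('pics/c7.png',np.hstack([a,b]))
E
```

```text
False
[ 538.3022949  -239.27743836  174.59168107] [ 0.10161939  0.29385673 -2.44147245] [ 0.09690566  0.00999683 -0.01992969] 0.14471029159980467
17.4167 [ 0.61438054 -0.76397206 -2.23726732] 0.1480609281154809
```

View pics/c7.png

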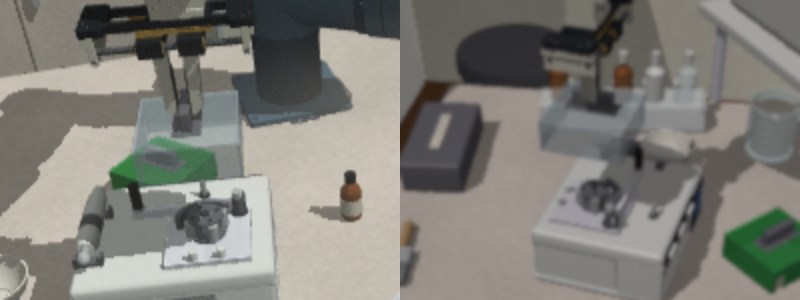

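The cover is off and level in both views, and the pump is exposed; the load of 2.3 N fits its mass. Next is the tray.

```bash
python3 - <<'E'
from h import *
robot.move_linear([509,225,240],[np.pi,0,-.05],speed=230)
robot.sleep(.2);print(robot.current_t(),robot.current_contact_force(),robot.current_gripper_width())
robot.move_linear([509,225,60],speed=130); robot.sleep(.3)
print(robot.current_contact_force())
print(robot.move_linear([509,225,38],speed=20,f_stop=3)); p=robot.current_tcp_pos(); print(p,robot.current_contact_force())
robot.move_gripper(1.0)
robot.move_linear([509,225,150],speed=120)
w=shot('wrist','w8');s=shot('scene','s8');print(robot.current_t(),robot.current_contact_force())
a=cv2.resize(s['img'][130:280,270:470],(400,300));b=cv2.resize(w['img'],(400,300))
cv2.imwrite('pics/c8.png',np.hstack([a,b]))
E
```

```text
19.9 [ 0.37223506 -0.50880068 -1.27511523] 0.1450053381943218
[-0.66830125  0.95302794 -1.3553534 ]
True
[508.83797113 224.97050881  41.72081463] [-1.0435516   0.48917045  4.85635596]
25.05 [-0.22075261  0.36291373 -0.45417727]
```

View pics/c8.png

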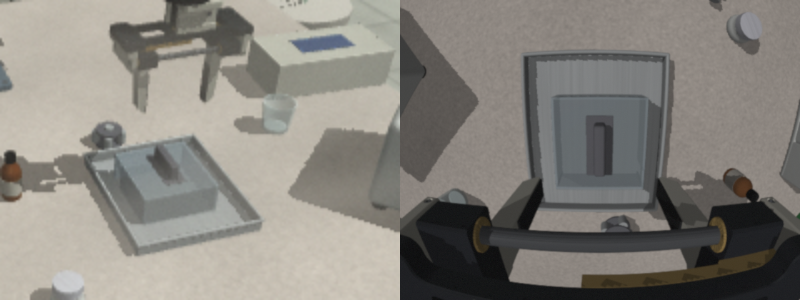

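The cover stands flat in the tray: contact came at 41.7 mm, as predicted, and it sits well inside the walls. Now I'll go over the lever grip with the jaws tangential to its arc and check before descending.

```bash
cat >> h.py <<'E'
PIV=np.array([506.6,-191.0]); A0=np.radians(-102.8)
def grip(a): t=A0-a; return PIV+135*np.array([np.cos(t),np.sin(t)])
def ori(a): return [np.pi,0,np.radians(77.2)-a]
E
python3 - <<'E'
from h import *
robot.move_linear([509,225,240],speed=200)
g=grip(0); robot.move_ptp([*g,220],ori(0)); robot.sleep(.2)
w=shot('wrist','w9'); print(robot.current_t(),robot.current_qpos(),g)
v=w['img'].copy()
for z,c in((176,(0,255,0)),(135,(255,255,0))):
    p=proj(w,[*g,z])[0]; print(p); cv2.circle(v,tuple(p.round().astype(int)),1,c,-1)
p=proj(w,[*g,150])[0].astype(int)
x0,y0=max(p[0]-100,0),max(p[1]-90,0)
b=v[y0:y0+150,x0:x0+200]; print(x0,y0,b.shape)
cv2.imwrite('pics/c9.png',cv2.resize(b,None,fx=4,fy=4,interpolation=cv2.INTER_CUBIC))
E
```

```text
27.9583 [-7.87686811e-01  2.90005812e-01  1.43210166e+00  4.57744993e-05
  1.41924172e+00 -5.65168736e-01] [ 476.69095282 -322.64516283]
[279.4542998  222.85482693]
[279.44164265 206.94418455]
179 122 (150, 200, 3)
```

View pics/c9.png

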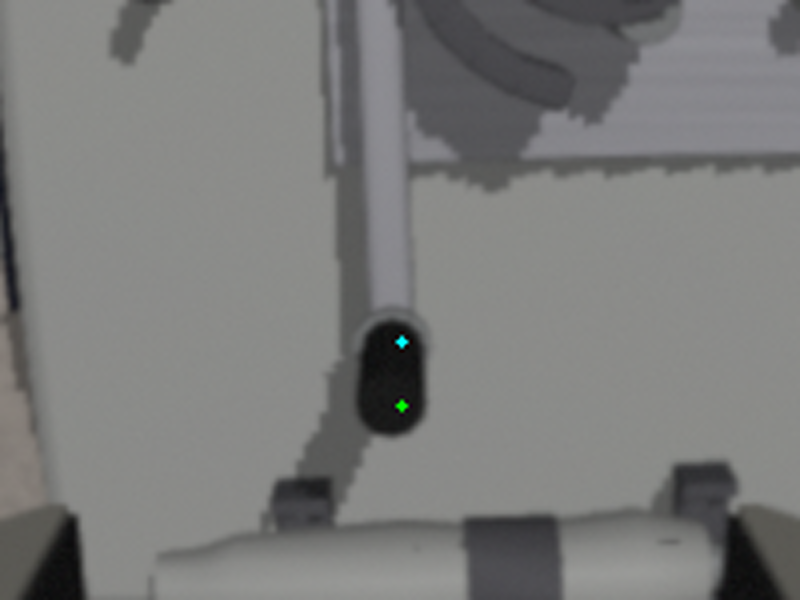

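The projected grip (402,342–405) lies on the black grip, about 2 mm off tangentially (the grip's centre is near x 391). I'll correct this, descend, grip, and swing.

```bash
sed -i 's/^PIV=.*/PIV=np.array([506.6,-191.0]); A0=np.radians(-102.8)-.015/' h.py
python3 - <<'E'
from h import *
g=grip(0)
robot.move_linear([*g,150],ori(0),speed=120)
print(robot.move_linear([*g,118],speed=50,f_stop=5)); 
robot.move_gripper(0.0); robot.sleep(.2)
print(robot.current_tcp_pos(),robot.current_gripper_width()*93,robot.current_contact_force(),robot.current_t())
if robot.current_gripper_width()>.1:
    for a in (.05,.1,.2,.3,.4,.5):
        robot.move_linear([*grip(a),118],ori(a),speed=60)
        t=A0-a; n=np.array([np.sin(t),-np.cos(t)]); f=robot.current_contact_force()
        print(a,f.round(1),'tang',round(float(f[:2]@n),1),round(robot.current_gripper_width()*93,1))
print(robot.current_t(),robot.current_tcp_pos())
E
```

```text
False
[ 474.75629155 -322.18149761  118.00199945] 13.476923416413417 [-0.17633145 -0.44987003  0.11544906] 30.8917
0.05 [ 3.8 -0.5 -2.4] tang -3.8 13.6
0.1 [ 4.2 -2.1 -2.9] tang -4.7 13.4
0.2 [ 4.8 -3.6 -4.2] tang -5.9 13.3
0.3 [ 4.3 -4.2 -4.5] tang -5.8 13.1
0.4 [ 3.1 -4.9 -4.6] tang -5.4 13.3
0.5 [ 2.  -6.4 -4.7] tang -5.8 13.4
32.9083 [ 415.93824424 -291.99788805  118.08727033]
```

It follows with the expected spring force. Now I'll go slowly to the stop.

```bash
python3 - <<'E'
from h import *
for a in np.arange(.54,.72,.015):
    robot.move_linear([*grip(a),118],ori(a),speed=30); robot.sleep(.1)
    t=A0-a; n=np.array([np.sin(t),-np.cos(t)]); f=robot.current_contact_force(); p=robot.current_tcp_pos()[:2]-PIV
    ang=(A0-np.arctan2(p[1],p[0])+np.pi)%(2*np.pi)-np.pi
    T=float(f[:2]@n); print(round(a,3),'ang',round(ang,3),f.round(1),'tang',round(T,1),round(robot.current_gripper_width()*93,1))
    if T<-15: break
robot.sleep(.5); print(robot.current_contact_force(),robot.current_t(),robot.current_tcp_pos(),a)
w=shot('wrist','w10');s=shot('scene','s10')
p=proj(w,[*grip(.65),150])[0].astype(int);print(p)
b=cv2.resize(w['img'][60:320,100:460],(440,318))
a_=cv2.resize(s['img'][150:290,120:280],(360,318))
cv2.imwrite('pics/c10.png',np.hstack([a_,b]))
E
```

```text
0.54 ang 0.531 [ 2.3 -6.1 -5.8] tang -5.9 13.6
0.555 ang 0.546 [ 2.  -6.8 -5. ] tang -6.3 13.4
0.57 ang 0.561 [ 2.  -6.3 -5.3] tang -6.0 13.1
0.585 ang 0.575 [ 2.8 -7.1 -5.2] tang -7.1 13.9
0.6 ang 0.59 [ 1.4 -6.1 -4.9] tang -5.5 13.5
0.615 ang 0.605 [ 1.4 -7.1 -4.8] tang -6.3 13.6
0.63 ang 0.62 [ 1.2 -7.7 -4.8] tang -6.6 13.3
0.645 ang 0.635 [ 1.3 -7.3 -5.7] tang -6.5 13.4
0.66 ang 0.65 [ 1.7 -6.9 -5.7] tang -6.4 13.3
0.675 ang 0.652 [  5.3 -10.8  -8.8] tang -11.8 13.5
0.69 ang 0.653 [  8.9 -15.8 -13.7] tang -18.0 13.5
[  8.52719616 -15.25909275 -13.9259052 ] 37.3417 [ 400.94857798 -276.34956298  118.22447246] 0.6900000000000002
[280 267]
```

View pics/c10.png

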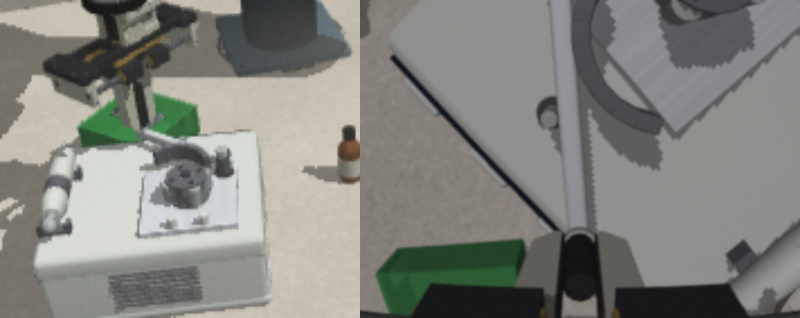

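The bar is against the stop post (crop 550–568,115). The angle stalls at 0.652 while the force climbs from 6.5 to 18 N, and the grip is held at 13.5 mm. I'm handing in.

```bash
python3 - <<'E'
from h import *
print(robot.current_gripper_width()*93,robot.current_contact_force(),robot.current_t()); robot.hand_in()
E
```

```text
13.215065186755156 [  7.89063802 -14.83581142 -14.73360389] 37.4417
the job is handed in; nothing more can be done
```

The clear cover is in the steel tray, and the pressure arm is held fully open against its stop. I handed the job in at 37.4 s of the 64 s allowed.

- **Cover:** I lifted it straight up and set it in the tray, flat and right way up. It touched down at the height I had predicted, and the picture afterwards shows it well inside the tray walls.
- **Pressure arm:** I swung the lever by its grip until the angle stalled at about 0.652 rad, against the stated stop of 0.65. There the push rose from 6.5 N to about 18 N, and the picture shows the bar against the stop post. The gripper still holds the grip, with the jaws 13.2 mm apart on the 14 mm grip.
- **Disagreement:** my first grasp on the cover closed on nothing. The fingertips looked about 20 mm higher than the reported tool position. Nothing moved; I went lower with a force guard, and the second grasp held.
- **Not fully checked:** the wrist force shows about 14 N vertically at the stop, which I did not trace. I checked that the other objects were untouched only by eye, in the pictures taken along the way.

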